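# Walk the loaded tackle tray home and latch it

## Robot

A 6-joint arm with a two-finger parallel gripper is mounted at the origin on the work surface. World frame = base frame: x ahead of the robot, y to its left, z up, the work surface at z = 0. Lengths are in m, angles in rad, forces in N, time in s.
With the tool pointing down it reaches from about 0.325 to 0.775 m from the base axis. Payload 5.5 kg.
Tool frame: the origin (TCP) lies at the very end of the fingers, on their centre line; the grasp point (between the pads) lies ctrl.tcp_to_grasp behind it (ctrl.tcp_to_grasp is the distance from the TCP to the grasp point, in m); z points along the fingers, y is the line along which they close (so a half turn about z gives the same grasp; the last joint's range is limited). The gripper opens to 88 mm and grips with 3 to 60 N. Pads are 20 mm wide; open, the fingers measure 115 mm over their backs; the gripper's body (75 mm by 178 mm) begins 61 mm behind the grasp point.
Start: joints at [-1.229, 0.091, 1.231, -0, 1.82, -0.057], TCP at [0.233, -0.553, 0.223] pointing down, gripper open.
Joint ranges: [-2.87, 2.87], [-0.86, 2.18], [0.17, 2.46], [-1.51, 4.65], [0.06, 2.69], [-2.65, 2.65]. Speed limits (rad/s): [2.57, 2.57, 3.01, 3.14, 3.14, 3.14].

## Interface

Orientations are given as a unit quaternion [x, y, z, w].
In Python, from plant import ctrl gives the robot as it stands. The module is installed in compiled form; this text tells all that it offers.
- The arm moves only by the tool move_arm, never from a script. Its argument "steps" is one flat list of numbers, 5 for each row, row after row: the finger opening in cm, from 0 to 8.78, then the shift along the tool's x, y, z in cm, then the turn about the tool's z in degrees. In form: [gripper, tx, ty, tz, roll, gripper, tx, ty, tz, roll, ...]. A call has 1 to 12 rows; each row shifts and turns the commanded pose from where the row before left it, along the tool's axes as they then stand; what a row does not reach is not made up. A row lasts 1/12 s, in which the tool goes at most 41.7 mm and 7.16 degrees, less where a joint would pass 70% of its speed; a pose out of reach is approached as far as the arm can. A call is refused whole if a number of a shift passes 4.17 or a number of a turn 7.16, either way. A call with a gripper value outside its range is refused whole. The fingers move at their own pace and stop on an object; "newtons" is the grip in N (left out, the last holds). Time passes only in rows, so rows that do not move let the fingers close. It gives the time, the measured TCP pose, the force, the opening and the grip force at its end, in the units of the state.
- ctrl.sense(): the state, without advancing time (a new reading comes with each control period).
- ctrl.snapshot(name): name is "scene" or "top" or "wrist"; returns a dict with "image" (400x640x3 uint8, red, green, blue), "range_z" (400x640 float32, m along the optical axis (not along the pixel's ray), 0 where there is no reading), "fov_y" (degrees; the focal length in pixels is half the picture's height over the tangent of half this angle, whatever the lens; pixels are square), "cx", "cy" (the principal point, pixels), "camera_from_world" (4x4, takes a point from world to camera coordinates). Camera axes: x right, y down, z forward; pixel columns grow to the right and rows downward; lengths in m; the calibration is good to about 2 mm. A picture is of the moment at which its call begins.
- ctrl.hand_in(): hands the job in; it is judged then, once.
The state is a dict: "clock": time; "q": joint angles; "joint_vel": joint speeds; "effort": joint torques, N m; "eef_pos": TCP position; "ee_rot": TCP orientation; "wrist_force": force on the tool from outside, world axes, zero at the start; "torque": the same for the moment, N m; "gripper_width": opening from 0.0 (shut) to 1.0 (fully open); "gripper_force": force on a finger pad.
Only numpy, scipy, OpenCV 4.12 (cv2) and the standard library are available. Lean on these libraries where they do the work, as an engineer would, in place of code of your own. Each camera call takes 0.05 s, during which the arm holds its last target. There are 200 camera calls.

## Task

Walk the heavy three-tier tackle tray forward along the bench by pushing its left and right near corner posts in turn, until its far face sits squarely home against the stop board of the dock; keep it flat on the bench, don't let it slew far round (30 degrees off square with the dock is too much), and don't push on the thin clear front between the posts. Then swing the wooden turn-button fully shut behind the tray so that it cannot slide back. Leave the dish, the clicker counter and the landing-net frame where they are.

Things in the scene. Friction and masses are not known exactly. Their poses are not given: they have to be found in the camera images.
- tray: Loose grey three-tier tackle tray, closed flat lid, loaded (about 1.2 kg): 120 mm deep (x, posts included), 180 wide (y), 72 high. Origin: centre of its underside. x points away from the robot to its far face, 60 mm from the origin; y left. Slides with friction; too wide to grip. A push on one corner post slews it about a point some 60 mm to the other side of its centre.
- post_left: Left (+y) near corner post of the tray, part of the tray: a square plastic post 30 mm wide (y), from 2 mm to 72 mm above the bench, whose flat near face stands 11 mm proud of the clear front panel. Origin: middle of its near face's width, at bench height: 60 mm behind and 75 mm left of the tray's origin. Axes as the tray's.
- post_right: Right (-y) near corner post, the mirror image: origin 60 mm behind and 75 mm right of the tray's origin. Axes as the tray's.
- front_panel: Thin clear front panel of the tray, 118 mm wide, 60 mm high, 4 mm thick, between the two posts and set back 11 mm from their near faces. Not to be pushed. Origin: centre of its width, at bench height, 47 mm behind the tray's origin.
- dock: Dark wooden dock fixed to the bench, open towards the robot. Origin: where the tray's origin lies when home (same heading). x runs from mouth to stop board, y left. Stop board: near face at x = +60 mm, 258 mm long, 22 thick, 45 high. At its ends round-nosed cheeks 35 mm high reach back to x = +15 mm, 218 mm apart (19 mm play each side of the tray).
- latch_pivot (a point): Pivot of the turn-button, fixed to the dock at x = -73 mm, y = +128 mm of the dock's frame, 21 mm above the bench. Upright axis.
- turnbutton (a joint): Turn-button angle, rad: wooden bar 18 mm wide, 12 to 30 mm above the bench, 85 mm from pivot to end. 0: points along the dock's -x (to the robot), clear of the tray; negative: swung outward (left); grows as its end swings inward; 1.57: shut, along the dock's -y, behind the left post with 4 mm play when the tray is home. Stops -0.6, 1.6. Stays where left; 1 N at the peg turns it.
- latch_peg (a point): Upright round peg on the free end of the turn-button, 18 mm thick, 75 mm from the pivot, its top 65 mm above the bench; this point is on its axis 45 mm above the bench. It can be pushed or taken from above.
- dish: White ceramic dish of stainless swivels, 110 mm across, 30 mm high, to the right. Bystander. Origin: centre of underside.
- clicker: Red round clicker counter with a press button, 60 mm across, 36 mm high, to the right. Bystander. Origin: centre of underside.
- net_frame: Folded landing-net frame with bamboo handle, 360 mm long, 90 mm wide, 22 mm high, to the left. Bystander. Origin: on the bench at the joint of handle and hoop; x towards the hoop.
Not all that is in view belongs to the job. What is meant by the tray is not green, and is the smaller of those in its own colour.

How it is judged:
By the outcome, as a careful person would: the job done as asked, in the order asked, and still so for the second after the job is handed in, with the robot touching nothing.
It also fails if it takes over 69 s, if anything falls off the work surface, if the arm or the gripper's body presses on something with over 40 N, if the wrist force passes 120 N, or if a joint passes its speed limit or range.

## Working session

There is one attempt and no reset: what is moved stays moved. The work goes in short steps, Python scripts to look and compute and a tool call to move; the robot and the scene stay as the last step left them, time stands still between calls to the robot, and variables do not carry over. Pictures are saved under pics/ and viewed, at most 10 in all, crops included, and the job is handed in when it is done.

Besides the shell and the picture viewer there is one more tool, called after "Call:" by a JSON object that holds its "name" and its "arguments", one argument or row to a line. move_arm: Moves the arm, as the interface text tells. Its arguments: {"type":"object","properties":{"steps":{"type":"array"},"newtons":{"type":"number"}},"required":["steps"]}

```bash
mkdir -p pics; cat > h.py <<'E'
import numpy as np, cv2
from plant import ctrl
def snap(n):
    s=ctrl.snapshot(n); s['f']=200/np.tan(np.radians(s['fov_y'])/2); return s
def save(s,p): cv2.imwrite(p,cv2.cvtColor(s['image'],cv2.COLOR_RGB2BGR))
def world(s):
    z=s['range_z']; v,u=np.mgrid[0:400,0:640]
    P=np.stack([(u-s['cx'])/s['f']*z,(v-s['cy'])/s['f']*z,z,np.ones_like(z)],-1)
    W=P@np.linalg.inv(s['camera_from_world']).T
    W=W[...,:3]; W[z==0]=np.nan; return W
E
python3 - <<'E'
from h import *
a=snap('scene');b=snap('top');save(a,'pics/scene.png');save(b,'pics/top.png')
for s in(a,b):print(s['f'],s['cx'],s['cy'],np.linalg.inv(s['camera_from_world']).round(3).tolist())
st=ctrl.sense();print(st['eef_pos'],st['ee_rot'],ctrl.tcp_to_grasp,st['clock'])
E
```

```text
430.85182561118535 315.47588296169215 204.50392047613389 [[-0.608, 0.461, -0.646, 1.41], [0.794, 0.365, -0.487, 0.707], [0.011, -0.809, -0.588, 0.886], [0.0, 0.0, 0.0, 1.0]]
468.74846348556554 321.0571056372911 203.82219125573602 [[0.07, -0.975, 0.211, 0.206], [-0.998, -0.069, 0.011, 0.01], [0.004, -0.211, -0.978, 1.503], [0.0, 0.0, 0.0, 1.0]]
[ 0.23291875 -0.55265935  0.22161415] [ 9.80179001e-01  1.98111980e-01 -1.18423651e-04 -8.68972447e-04] 0.0187 0.1
```

View pics/top.png

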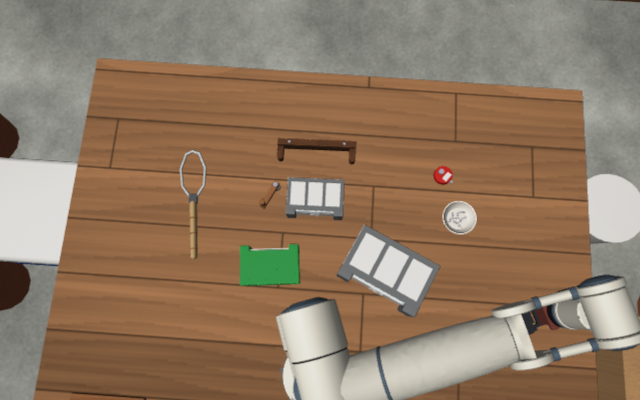

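View pics/scene.png

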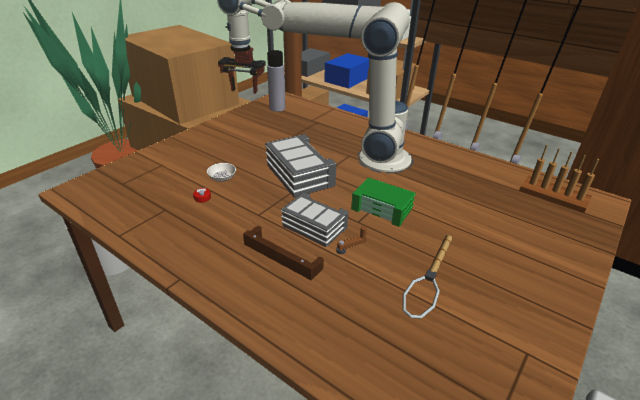

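The top view shows three trays that could be meant: small grey (315,197), large grey rotated (388,270) and green (270,266). The task wants the smaller grey one, at (315,197). The dock is at (317,148), the turn-button pivot at (276,186) and its peg at about (264,204). The net (193,200), clicker (443,175) and dish (459,217) are bystanders. In the scene view, the tray is at (314,220), the dock at (283,252), the pivot at (341,246) and the peg at (364,233).

```bash
cat >> h.py <<'E'
def tray(s,lo=.06,hi=.085,box=(0.35,.75,-.12,.15)):
    W=world(s);m=(W[...,2]>lo)&(W[...,2]<hi)&(W[...,0]>box[0])&(W[...,0]<box[1])&(W[...,1]>box[2])&(W[...,1]<box[3])
    n,l,st,c=cv2.connectedComponentsWithStats(m.astype(np.uint8))
    for i in range(1,n):
        if st[i,4]<400: continue
        p=W[l==i]; r=cv2.minAreaRect((p[:,:2]*1000).astype(np.float32))
        print('blob',st[i,:5],'z',np.median(p[:,2]).round(4),'rect',np.round(r[0],1),np.round(r[1],1),round(r[2],2))
E
python3 - <<'E'
from h import *
b=snap('top');W=world(b)
tray(b)
im=b['image'];c=cv2.resize(im[125:230,240:375],None,fx=5.5,fy=5.5,interpolation=cv2.INTER_CUBIC)
cv2.imwrite('pics/crop.png',cv2.cvtColor(c,cv2.COLOR_RGB2BGR))
def comp(lo,hi,box,nm):
    m=(W[...,2]>lo)&(W[...,2]<hi)&(W[...,0]>box[0])&(W[...,0]<box[1])&(W[...,1]>box[2])&(W[...,1]<box[3])
    p=W[m]; r=cv2.minAreaRect((p[:,:2]*1000).astype(np.float32)); print(nm,m.sum(),np.median(p[:,2]).round(4),np.round(r[0],1),np.round(r[1],1),round(r[2],2),np.round(cv2.boxPoints(r)).tolist())
comp(.035,.06,(.6,.8,-.12,.18),'board')
comp(.02,.06,(.6,.8,-.12,.18),'board+cheeks')
comp(.02,.05,(.45,.62,.09,.2),'button')
comp(.05,.08,(.45,.62,.09,.2),'peg')
for uv in[(276,186),(264,204),(286,150),(349,150)]:print(uv,W[uv[1],uv[0]].round(4))
E
```

```text
blob [ 286  177   59   40 2006] z 0.0723 rect [539.2  45.4] [120.5 180.2] 1.31
board 634 0.044 [704.8  51.6] [ 68.8 255.7] 2.38 [[665.0, 178.0], [676.0, -78.0], [745.0, -75.0], [734.0, 181.0]]
board+cheeks 818 0.0424 [704.1  51.8] [ 69.1 255.9] 1.96 [[665.0, 179.0], [674.0, -77.0], [743.0, -75.0], [734.0, 181.0]]
button 137 0.0311 [519.1 159. ] [133.8  68.6] 39.25 [[446.0, 143.0], [489.0, 90.0], [593.0, 175.0], [549.0, 228.0]]
peg 527 0.0721 [536.9 112.5] [121.3  45.6] 0.52 [[476.0, 135.0], [477.0, 89.0], [598.0, 90.0], [597.0, 136.0]]
(276, 186) [0.5722 0.1755 0.0293]
(264, 204) [0.5048 0.2051 0.0546]
(286, 150) [ 0.7069  0.1567 -0.0017]
(349, 150) [ 0.7174 -0.0544  0.0117]
```

View pics/crop.png

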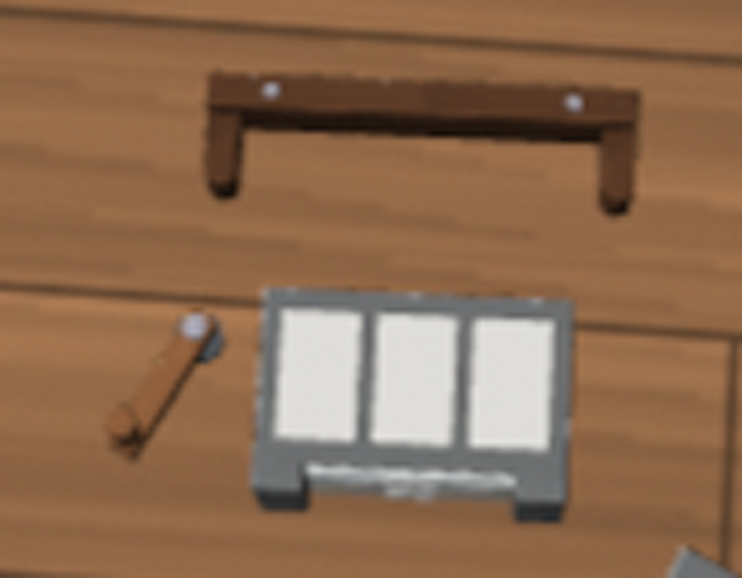

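The crop confirms it: one small grey tray with two near posts at crop (281,495) and (540,508), the pivot at (195,325) and the peg at (125,425), swung outward. I'll check the heights of the neighbouring trays before descending.

```bash
python3 - <<'E'
from h import *
b=snap('top');W=world(b)
for nm,bx in(('big',(.2,.5,-.3,-.04)),('green',(.25,.45,.05,.25))):
    m=(W[...,2]>.04)&(W[...,2]<.15)&(W[...,0]>bx[0])&(W[...,0]<bx[1])&(W[...,1]>bx[2])&(W[...,1]<bx[3])
    p=W[m];r=cv2.minAreaRect((p[:,:2]*1000).astype(np.float32));print(nm,np.percentile(p[:,2],[50,98]).round(3),np.round(cv2.boxPoints(r)).tolist())
# peg / pivot
def loc(u0,u1,v0,v1,lo,hi):
    w=W[v0:v1,u0:u1].reshape(-1,3);w=w[(w[:,2]>lo)&(w[:,2]<hi)];print(len(w),w.mean(0).round(4),w.min(0).round(3),w.max(0).round(3))
loc(255,282,178,212,.05,.08);loc(255,282,178,212,.02,.036)
E
```

```text
big [0.104 0.11 ] [[183.0, -264.0], [341.0, -348.0], [501.0, -43.0], [343.0, 41.0]]
green [0.072 0.079] [[250.0, 249.0], [267.0, 74.0], [385.0, 85.0], [368.0, 260.0]]
28 [0.5102 0.2103 0.0637] [0.503 0.202 0.051] [0.519 0.217 0.071]
132 [0.5476 0.1917 0.0299] [0.498 0.167 0.021] [0.59  0.222 0.036]
```

Call:
{"name": "move_arm", "arguments": {
  "steps": [0,1.9,-3.5,0,7,0,1.5,-3.5,0,7,0,1,-3.6,0,6.85,0,0.6,-3.9,0,0,0,0.6,-3.9,0,0,0,0.6,-3.9,0,0,0,0.6,-3.9,0,0,0,0.6,-3.9,0,0,0,0.6,-3.9,0,0,0,0.6,-3.9,0,0]
}}

```text
clock: 1.03
eef_pos: [0.2781, -0.1625, 0.2225]
ee_rot: [1.0, 0.017, 0.0, 0.0]
wrist_force: [2.4, -0.4, -0.1]
gripper_width: 0.28
gripper_force: 0.0
```

Call:
{"name": "move_arm", "arguments": {
  "steps": [0,2.25,-3.4,0,0,0,2.25,-3.4,0,0,0,2.25,-3.4,0,0,0,2.25,-3.4,0,0,0,2.25,-3.4,0,0,0,2.25,-3.4,0,0,0,2.25,-3.4,0,0,0,2.25,-3.4,0,0,0,0,0,3.5,0,0,0,0,3.5,0,0,0,0,3.5,0,0,0,0,0,0]
}}

```text
clock: 2.03
eef_pos: [0.4448, 0.1136, 0.1092]
ee_rot: [1.0, 0.018, -0.007, 0.001]
wrist_force: [-0.6, -0.6, -1.3]
gripper_width: 0.006
gripper_force: 0.0
```

```bash
python3 - <<'E'
from h import *
b=snap('top');tray(b);save(b,'pics/t2.png')
w=snap('wrist');save(w,'pics/w2.png')
E
python3 -c "
import cv2;a=cv2.imread('pics/t2.png')[110:330,180:460];a=cv2.resize(a,None,fx=2.8,fy=2.7)
cv2.imwrite('pics/t2c.png',a)"
```

```text
blob [ 309  178   36   39 1053] z 0.0722 rect [539.1  11.5] [120.1 111.9] 1.38
```

View pics/t2c.png

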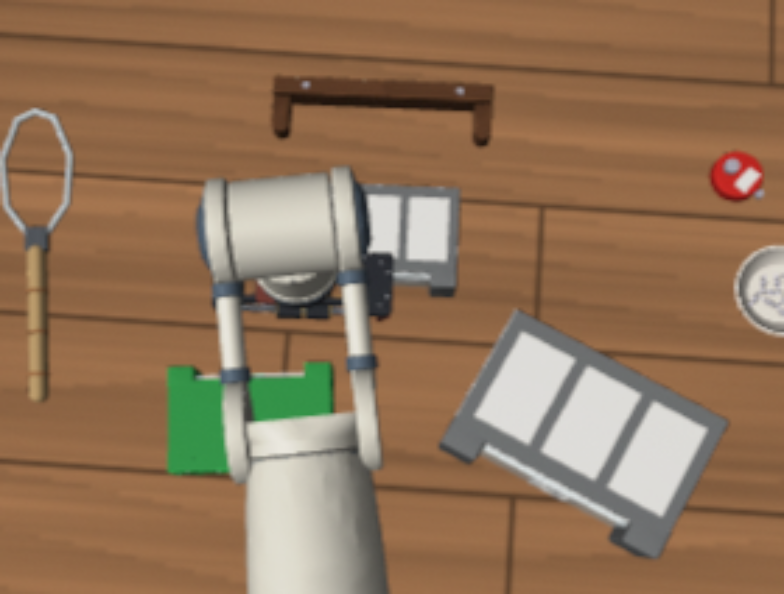

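The top crop shows the gripper behind the left post. The far part of the tray and the right post (435,285) are clear of the large tray, whose nearest corner is at (515,312). Next I lower and make a short first push on the left post.

Call:
{"name": "move_arm", "arguments": {
  "steps": [0,0,-0.5,3.6,0,0,0,0,3.6,0,0,0,0,0,0,0,0.8,0,0,0,0,0.8,0,0,0,0,0.5,0,0,0,0,0.5,0,0,0,0,0.5,0,0,0,0,0.5,0,0,0,0,0.4,0,0,0,0,0,0,0,0]
}}

```text
clock: 3.05
eef_pos: [0.4905, 0.1218, 0.0494]
ee_rot: [1.0, 0.018, 0.001, -0.001]
wrist_force: [-5.5, 3.2, 4.1]
gripper_width: 0.004
gripper_force: 2.7
```

```bash
cat >> h.py <<'E'
def both(box=(.40,.78,-.12,.16)):
    for n in('top','scene'): print(n); tray(snap(n),.066,.078,box)
    print(ctrl.sense()['eef_pos'].round(4),ctrl.sense()['clock'])
E
python3 -c "
from h import *
both()"
```

```text
top
blob [ 311  172   38   43 1008] z 0.0725 rect [550.5  10.4] [119.5 120.8] 83.52
scene
blob [ 278  193   69   42 1289] z 0.0727 rect [545.5  41.9] [185.5 144.1] 84.06
[0.4905 0.1216 0.0493] 3.15
```

Call:
{"name": "move_arm", "arguments": {
  "steps": [0,-2,0,0,0,0,-2.3,0,0,0,0,0,3.6,0,0,0,0,3.6,0.4,0,0,0,3.6,0.4,0,0,0,3.6,0,0,0,0,0,0,0,0,0.7,0,0,0,0,0.7,0,0,0,0,0.7,0,0,0,0,0.5,0,0,0,0,0.5,0,0,0]
}}

```text
clock: 4.15
eef_pos: [0.4814, -0.0235, 0.038]
ee_rot: [1.0, 0.018, -0.002, 0.001]
wrist_force: [-7.8, -3.7, 4.5]
gripper_width: 0.006
gripper_force: 3.9
```

```bash
python3 -c "
from h import *
both()
W=snap('wrist');save(W,'pics/w3.png')"
```

```text
top
blob [286 169  33  37 749] z 0.0723 rect [561.3  88.2] [ 84.7 118.7] 85.67
scene
blob [ 277  192   67   43 1311] z 0.0728 rect [548.7  44.8] [181.2 147.9] 85.63
[ 0.4822 -0.0231  0.0378] 4.25
```

View pics/w3.png

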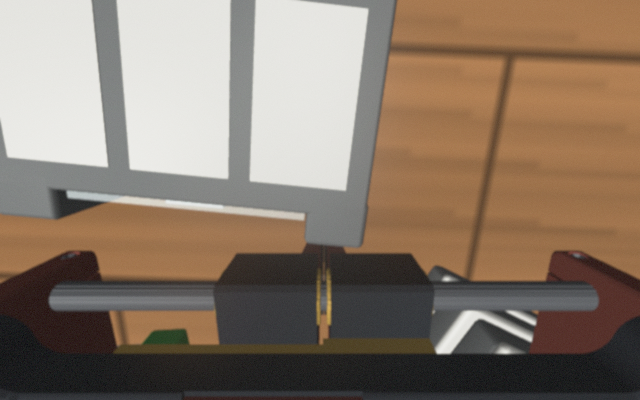

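The wrist view shows the closed fingertips on the right post (post columns 307–365, fingers about 322), clear of the clear front. I'll keep pushing.

Call:
{"name": "move_arm", "arguments": {
  "steps": [0,0.5,0,0,0,0,0.5,0,0,0,0,0.5,0,0,0,0,0.5,0,0,0,0,0.4,0,0,0,0,0,0,0,0,0,-2,0,0,0,0,-1,-3.3,0,0,0,0,-3.7,0,0,0,0,-3.7,0,0,0,0,-3.7,0,0,0,0,0,0,0]
}}

```text
clock: 5.3
eef_pos: [0.4705, 0.1265, 0.0381]
ee_rot: [1.0, 0.021, 0.001, -0.002]
wrist_force: [0.1, -0.1, 0.7]
gripper_width: 0.005
gripper_force: 0.0
```

```bash
python3 -c "
from h import *
both()"
```

```text
top
blob [ 287  167   57   38 1217] z 0.0722 rect [573.6  48.8] [118.5 179.9] 2.34
scene
blob [ 275  198   68   40 1327] z 0.0726 rect [575.5  50.6] [123.8 181.3] 2.81
[0.4708 0.1218 0.0377] 5.4
```

Call:
{"name": "move_arm", "arguments": {
  "steps": [0,1,0,0,0,0,1,0,0,0,0,0.6,0,0,0,0,0.6,0,0,0,0,0.6,0,0,0,0,0.6,0,0,0,0,0.6,0,0,0,0,0.5,0,0,0,0,0,0,0,0,0,-2,0,0,0,0,-2,3.0,0,0,0,0,3.7,0,0]
}}

```text
clock: 6.4
eef_pos: [0.4857, 0.0538, 0.0369]
ee_rot: [1.0, 0.019, -0.001, -0.0]
wrist_force: [0.0, -0.5, -0.5]
gripper_width: 0.001
gripper_force: 0.0
```

Call:
{"name": "move_arm", "arguments": {
  "steps": [0,0,3.8,0,0,0,0,3.8,0,0,0,0.5,0,0,0,0,1,0,0,0,0,1,0,0,0,0,0.6,0,0,0]
}}

```text
clock: 6.9
eef_pos: [0.5211, -0.0234, 0.0374]
ee_rot: [1.0, 0.016, -0.002, 0.001]
wrist_force: [-7.5, -3.9, 3.4]
gripper_width: 0.006
gripper_force: 3.6
```

```bash
python3 -c "
from h import *
both()"
```

```text
top
blob [287 158  30  37 755] z 0.0724 rect [598.5  92.8] [ 82.9 119.2] 87.94
scene
blob [ 269  199   69   43 1373] z 0.0728 rect [588.8  47.2] [182.8 142.2] 86.66
[ 0.5219 -0.0224  0.0373] 7.0
```

Call:
{"name": "move_arm", "arguments": {
  "steps": [0,0.5,0,0,0,0,0.5,0,0,0,0,0.5,0,0,0,0,0.5,0,0,0,0,0.5,0,0,0,0,0,0,0,0,0,-2,0,0,0,0,-1,-3.6,0,0,0,0,-3.7,0,0,0,0,-3.7,0,0,0,0,-3.7,0,0,0,0,0,0,0]
}}

```text
clock: 8.0
eef_pos: [0.5111, 0.1311, 0.038]
ee_rot: [1.0, 0.02, 0.001, -0.002]
wrist_force: [0.5, 0.6, -0.2]
gripper_width: 0.002
gripper_force: 0.0
```

```bash
python3 -c "
from h import *
both()"
```

```text
top
blob [ 303  156   41   36 1104] z 0.0724 rect [614.   26.1] [117.5 126.3] 4.65
scene
blob [ 267  204   70   41 1394] z 0.0728 rect [615.1  54.9] [124.9 182.2] 4.64
[0.5115 0.1265 0.0377] 8.1
```

Call:
{"name": "move_arm", "arguments": {
  "steps": [0,1,0,0,0,0,1,0,0,0,0,0.6,0,0,0,0,0.6,0,0,0,0,0.6,0,0,0,0,0.6,0,0,0,0,0.6,0,0,0,0,0.6,0,0,0,0,0,0,0,0,0,-2,0,0,0,0,-2,3.2,0,0,0,0,3.7,0,0]
}}

```text
clock: 9.1
eef_pos: [0.5274, 0.0567, 0.0368]
ee_rot: [1.0, 0.019, -0.001, -0.0]
wrist_force: [0.5, -1.3, 0.5]
gripper_width: 0.011
gripper_force: 0.0
```

Call:
{"name": "move_arm", "arguments": {
  "steps": [0,0,3.8,0,0,0,0,3.8,0,0,0,0.5,0.5,0,0,0,1,0,0,0,0,1,0,0,0,0,0.6,0,0,0,0,0.5,0,0,0,0,0.5,0,0,0,0,0,0,0,0]
}}

```text
clock: 9.85
eef_pos: [0.5735, -0.0242, 0.0371]
ee_rot: [1.0, 0.017, -0.001, 0.0]
wrist_force: [-1.8, -1.1, 0.1]
gripper_width: 0.005
gripper_force: 0.9
```

```bash
python3 -c "
from h import *
both()"
```

```text
top
blob [287 145  30  37 818] z 0.0722 rect [643.9  94.9] [120.6  90.1] 0.92
scene
blob [ 260  206   70   46 1483] z 0.0727 rect [635.4  52.6] [144.2 180.7] 1.06
[ 0.5735 -0.0234  0.0372] 9.95
```

Call:
{"name": "move_arm", "arguments": {
  "steps": [0,0.5,0,0,0,0,0.4,0,0,0,0,0.3,0,0,0,0,0,0,0,0,0,-2,0,0,0,0,-1,-3.6,0,0,0,0,-3.7,0,0,0,0,-3.7,0,0,0,0,-3.6,0,0,0,0,0,0,0]
}}

```text
clock: 10.78
eef_pos: [0.5503, 0.1286, 0.0381]
ee_rot: [1.0, 0.02, 0.001, -0.002]
wrist_force: [0.6, 0.5, 0.2]
gripper_width: 0.002
gripper_force: 0.0
```

```bash
python3 -c "
from h import *
both()"
```

```text
top
blob [ 306  144   38   37 1037] z 0.0724 rect [653.   23.9] [120.5 119.2] 3.84
scene
blob [ 259  209   71   44 1484] z 0.0728 rect [652.9  55.4] [121.5 183.6] 3.44
[0.5507 0.1238 0.0378] 10.8833
```

Call:
{"name": "move_arm", "arguments": {
  "steps": [0,1,0,0,0,0,0.8,0,0,0,0,0.5,0,0,0,0,0.4,0,0,0,0,0.4,0,0,0,0,0.2,0,0,0,0,0,0,0,0]
}}

```text
clock: 11.47
eef_pos: [0.5814, 0.1237, 0.0378]
ee_rot: [1.0, 0.017, -0.003, -0.001]
wrist_force: [-13.6, 1.7, 7.3]
gripper_width: 0.002
gripper_force: 6.4
```

```bash
python3 -c "
from h import *
both()"
```

```text
top
blob [311 143  34  38 880] z 0.0725 rect [655.1  15. ] [122.  104.3] 1.58
scene
blob [ 258  209   73   45 1510] z 0.0727 rect [647.6  54.9] [140.2 181.1] 2.51
[0.5814 0.1237 0.0377] 11.5667
```

Call:
{"name": "move_arm", "arguments": {
  "steps": [0,0.2,0,0,0,0,0,0,0,0]
}}

```text
clock: 11.73
eef_pos: [0.5813, 0.1237, 0.0378]
ee_rot: [1.0, 0.017, -0.006, -0.0]
wrist_force: [-20.6, 1.9, 12.3]
gripper_width: 0.006
gripper_force: 10.9
```

Call:
{"name": "move_arm", "arguments": {
  "steps": [0,-2,0,0,0,0,-1,3.5,0,0,0,0,3.7,0,0,0,0,3.7,0,0,0,0,3.8,0,0,0,1.4,0,0,0,0,0.8,0,0,0,0,0.5,0,0,0,0,0.3,0,0,0,0,0.3,0,0,0,0,0,0,0,0]
}}

```text
clock: 12.65
eef_pos: [0.5852, -0.0257, 0.038]
ee_rot: [1.0, 0.017, -0.011, 0.003]
wrist_force: [-42.0, -11.9, 23.5]
gripper_width: 0.006
gripper_force: 21.1
```

```bash
python3 -c "
from h import *
both()"
```

```text
top
blob [287 142  31  37 832] z 0.0725 rect [653.3  95. ] [121.   93.8] 2.06
scene
blob [ 258  207   71   46 1507] z 0.0728 rect [647.6  54.2] [141.5 183.3] 0.9
[ 0.5852 -0.0256  0.0379] 12.75
```

Call:
{"name": "move_arm", "arguments": {
  "steps": [0,-1.5,0,0,0,0,-1.5,0,0,0,0,0,0,-3.5,0,0,0,0,-3.5,0,0,0,-2.5,-3,0,0,-0.3,-3.8,0,0,0,-0.3,-3.8,0,0,0,-0.3,-3.8,0,0,0,-0.3,-3.8,0,0,0,-0.4,-3.8,0,0,0,-0.4,-3.8,0,0,0,0,-0.8,0,0]
}}

```text
clock: 13.75
eef_pos: [0.5329, 0.2423, 0.1374]
ee_rot: [1.0, 0.021, -0.001, -0.001]
wrist_force: [-0.0, 0.2, -0.2]
gripper_width: 0.006
gripper_force: 0.0
```

```bash
python3 - <<'E'
from h import *
both()
s=snap('scene');W=world(s)
b=s['image'][170:300,220:420];cv2.imwrite('pics/s4.png',cv2.cvtColor(cv2.resize(b,None,fx=4,fy=4,interpolation=cv2.INTER_CUBIC),cv2.COLOR_RGB2BGR))
w=W.reshape(-1,3)
k=(w[:,2]>.04)&(w[:,2]<.068)&(w[:,0]>.46)&(w[:,0]<.56)&(w[:,1]>.17)&(w[:,1]<.26)
print('peg',k.sum(),w[k].mean(0),w[k].min(0),w[k].max(0))
E
```

```text
top
blob [ 287  142   58   39 1729] z 0.0723 rect [654.7  52.7] [120.8 179.9] 1.24
scene
blob [ 258  209   71   45 1486] z 0.0729 rect [656.7  55.3] [121.4 181.3] 0.87
[0.534  0.2388 0.1373] 13.85
peg 53 [0.51582202 0.21454994 0.05587805] [0.50294611 0.2045916  0.04021352] [0.52426844 0.22152819 0.067161  ]
```

View pics/s4.png

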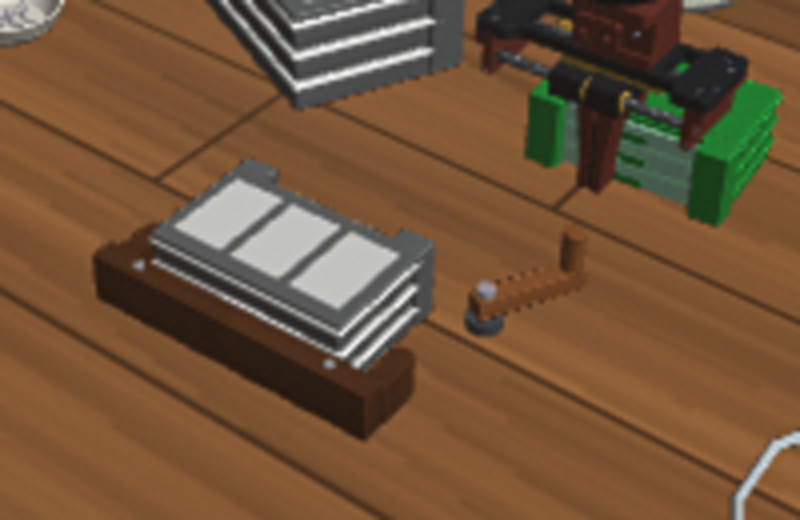

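The scene crop shows the tray flush with the stop board, the pivot at (485,305) and the peg at (573,250), still outward, with the gripper beyond it. I'll compute the arc for the push.

```bash
python3 - <<'E'
from h import *
P=np.array([.5775,.175]);h=np.radians(1.8)
cur=ctrl.sense()['eef_pos'][:2]
for f in range(150,274,10):
    a=np.radians(f);t=np.array([-np.sin(a),np.cos(a)])
    # half extent of finger rect along t plus peg radius
    off=.009+min(.010/max(abs(t[0]),1e-6),.0135/max(abs(t[1]),1e-6),.0155)
    g=P+.075*np.array([np.cos(a),np.sin(a)])-off*t
    d=g-cur;tx=d@[np.cos(h),np.sin(h)];ty=d@[np.sin(h),-np.cos(h)]
    print(f,g.round(4),'row cm',(tx*100).round(2),(ty*100).round(2));cur=g
E
```

```text
150 [0.5248 0.2337] row cm -0.97 0.3
160 [0.515  0.2226] row cm -1.01 1.08
170 [0.5076 0.2104] row cm -0.78 1.2
180 [0.5025 0.1975] row cm -0.55 1.27
190 [0.4997 0.1843] row cm -0.32 1.31
200 [0.499  0.1713] row cm -0.11 1.3
210 [0.5003 0.1587] row cm 0.09 1.26
220 [0.5043 0.1456] row cm 0.36 1.33
230 [0.5124 0.1317] row cm 0.77 1.41
240 [0.5222 0.1203] row cm 0.94 1.17
250 [0.5334 0.1112] row cm 1.09 0.94
260 [0.5456 0.1045] row cm 1.2 0.72
270 [0.5585 0.1   ] row cm 1.27 0.49
```

Call:
{"name": "move_arm", "arguments": {
  "steps": [0,0,0,3.5,0,0,0,0,3.5,0,0,0,0,3,0,0,0,0,0,0]
}}

```text
clock: 14.23
eef_pos: [0.5311, 0.2328, 0.0299]
ee_rot: [1.0, 0.017, -0.006, 0.002]
wrist_force: [-0.8, -0.5, -1.2]
gripper_width: 0.003
gripper_force: 0.0
```

Call:
{"name": "move_arm", "arguments": {
  "steps": [0,-0.7,0,-0.5,0,0,-1,1,0,0,0,-0.8,1.2,0,0,0,-0.5,1.3,0,0,0,-0.3,1.3,0,0,0,-0.1,1.3,0,0,0,0,0,0,0]
}}

```text
clock: 14.82
eef_pos: [0.5036, 0.1714, 0.0441]
ee_rot: [1.0, 0.016, 0.001, 0.0]
wrist_force: [-0.0, 0.6, 0.2]
gripper_width: 0.003
gripper_force: 0.0
```

```bash
cat >> h.py <<'E'
def peg():
    for n in('top','scene'):
        s=snap(n);w=world(s).reshape(-1,3);h=cv2.cvtColor(s['image'],cv2.COLOR_RGB2HSV).reshape(-1,3)
        k=(w[:,2]>.02)&(w[:,2]<.068)&(w[:,0]>.48)&(w[:,0]<.595)&(w[:,1]>.08)&(w[:,1]<.26)&(h[:,0]<18)&(h[:,0]>7)&(h[:,1]>100)
        for lo,hi in((.02,.035),(.042,.068)):
            q=w[k&(w[:,2]>lo)&(w[:,2]<hi)]
            if len(q):print(n,lo,len(q),q.mean(0).round(4),q.min(0).round(3),q.max(0).round(3))
E
python3 - <<'E'
from h import *
peg();st=ctrl.sense();print(st['eef_pos'],st['clock'])
s=snap('scene')
b=s['image'][170:300,220:420];cv2.imwrite('pics/s5.png',cv2.cvtColor(cv2.resize(b,None,fx=4,fy=4,interpolation=cv2.INTER_CUBIC),cv2.COLOR_RGB2BGR))
E
```

```text
top 0.02 1 [0.5272 0.152  0.0292] [0.527 0.152 0.029] [0.527 0.152 0.029]
top 0.042 1 [0.5173 0.1487 0.0602] [0.517 0.149 0.06 ] [0.517 0.149 0.06 ]
scene 0.02 107 [0.5485 0.1687 0.0292] [0.506 0.145 0.02 ] [0.594 0.19  0.035]
scene 0.042 60 [0.5135 0.1588 0.0557] [0.494 0.144 0.043] [0.521 0.182 0.067]
[0.5032797  0.1730679  0.04319774] 14.9167
```

View pics/s5.png

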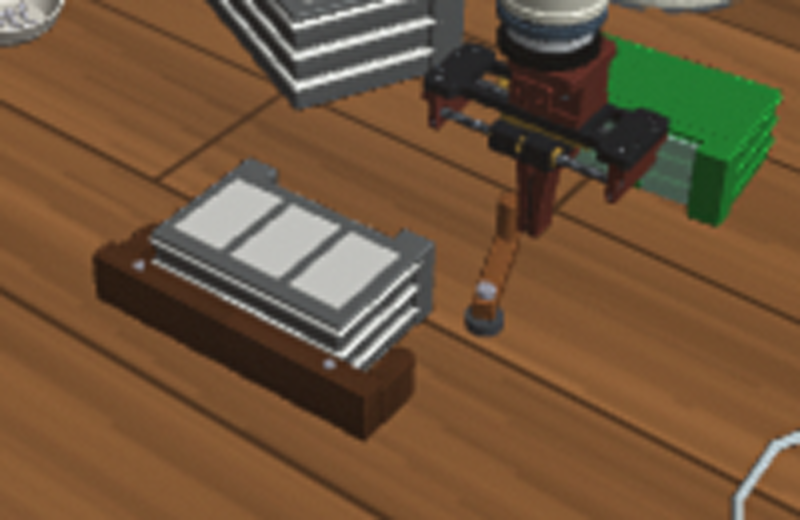

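The scene crop shows the peg at (507,215), swung inward and pushed by the fingertips at (535,215). The tray hasn't moved. Continuing round.

Call:
{"name": "move_arm", "arguments": {
  "steps": [0,-0.3,1.4,0.3,0,0,0.4,1.3,0.2,0,0,0.8,1.4,0,0,0,0.9,1.2,0,0,0,1.1,0.9,0,0,0,1.1,0.7,0,0,0,1,0.4,0,0,0,0,0,0,0]
}}

```text
clock: 15.63
eef_pos: [0.5571, 0.1014, 0.0373]
ee_rot: [1.0, 0.017, 0.0, 0.0]
wrist_force: [0.5, 0.4, -0.2]
gripper_width: 0.005
gripper_force: 0.0
```

```bash
python3 - <<'E'
from h import *
peg();st=ctrl.sense();print(st['eef_pos'],st['clock'])
E
```

```text
top 0.02 19 [0.5796 0.1649 0.0307] [0.572 0.159 0.025] [0.586 0.17  0.035]
scene 0.02 92 [0.5829 0.1617 0.0285] [0.57  0.133 0.021] [0.592 0.191 0.035]
scene 0.042 33 [0.5732 0.1075 0.0616] [0.544 0.095 0.045] [0.595 0.142 0.067]
[0.55568955 0.10233589 0.03722134] 15.7333
```

Push gently on to the stop.

Call:
{"name": "move_arm", "arguments": {
  "steps": [0,0.4,0,0,0,0,0.3,0,0,0,0,0.2,0,0,0,0,0,0,0,0,0,0,0,0,0]
}}

```text
clock: 16.15
eef_pos: [0.5626, 0.1031, 0.0374]
ee_rot: [1.0, 0.018, -0.002, 0.0]
wrist_force: [-7.5, -1.3, 3.0]
gripper_width: 0.004
gripper_force: 3.8
```

Call:
{"name": "move_arm", "arguments": {
  "steps": [0,0.2,0,0,0,0,0,0,0,0]
}}

```text
clock: 16.32
eef_pos: [0.5629, 0.103, 0.0374]
ee_rot: [1.0, 0.018, -0.004, 0.0]
wrist_force: [-15.2, -2.8, 7.3]
gripper_width: 0.007
gripper_force: 7.6
```

At the stop: the force rises with no motion. Back off, lift clear and check.

Call:
{"name": "move_arm", "arguments": {
  "steps": [0,-1.5,0,0,0,0,-2.5,0,0,0,0,0,0,-3.5,0,0,0,0,-3.5,0,0,-1,3.5,-2,0,0,-1,3.8,0,0,0,-1,3.8,0,0,0,-1,3.8,0,0,0,-1,3.8,0,0,0,-1,3.8,0,0,0,-1,3.8,0,0,0,0,0,0,0]
}}

```text
clock: 17.32
eef_pos: [0.4641, -0.1692, 0.1279]
ee_rot: [1.0, 0.014, -0.0, 0.002]
wrist_force: [-0.0, 0.1, 0.1]
gripper_width: 0.008
gripper_force: 0.0
```

```bash
python3 - <<'E'
from h import *
both();peg()
b=snap('top');W=world(b)
m=(W[...,2]>.035)&(W[...,2]<.05)&(W[...,0]>.7)&(W[...,0]<.76)&(W[...,1]>-.1)&(W[...,1]<.2)
p=W[m]; r=cv2.minAreaRect((p[:,:2]*1000).astype(np.float32));print('board',np.round(r[0]),np.round(r[1],1),round(r[2],2))
c=cv2.resize(b['image'][125:230,240:375],None,fx=5.5,fy=5.5,interpolation=cv2.INTER_CUBIC)
cv2.imwrite('pics/fin.png',cv2.cvtColor(c,cv2.COLOR_RGB2BGR))
E
```

```text
top
blob [ 287  142   58   39 1762] z 0.0721 rect [654.7  52.7] [120.9 179.8] 1.39
scene
blob [ 258  209   71   45 1485] z 0.0728 rect [657.4  54.3] [121.2 182.5] 1.27
[ 0.4655 -0.1646  0.1278] 17.4167
top 0.02 124 [0.5792 0.1396 0.0288] [0.57  0.094 0.02 ] [0.594 0.187 0.035]
top 0.042 25 [0.58   0.1023 0.0607] [0.574 0.094 0.042] [0.588 0.11  0.068]
scene 0.02 96 [0.584  0.1627 0.0284] [0.569 0.132 0.02 ] [0.592 0.19  0.035]
scene 0.042 19 [0.5832 0.1044 0.0635] [0.576 0.096 0.055] [0.594 0.112 0.067]
board [720.  54.] [ 39.9 257.6] 0.01
```

View pics/fin.png

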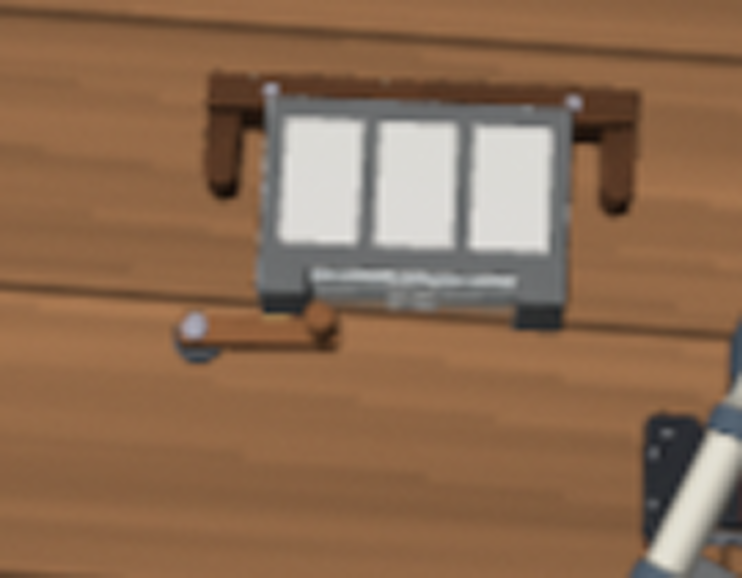

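The final crop shows the tray's far edge (272,97)–(572,110) parallel to the board edge (210,72)–(638,90). The turn-button is shut behind the left post, from (195,325) to (320,318), and the arm is clear.

```bash
python3 -c "
from h import *
print(ctrl.hand_in())"
```

```text
the job is handed in; nothing more can be done
None
```

I handed the job in at about 17 s: the tray was walked home square against the stop board, the turn-button swung shut to its stop behind the left post, and the dish, clicker and net frame were never approached; no verdict came back.

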